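# Sort capped bottles into the colour bins of the hatch shuttle and send it home

### The arm

A 6-joint arm with a two-finger parallel gripper is mounted at the origin on the work surface. World frame = base frame: x ahead of the robot, y to its left, z up, the work surface at z = 0. Lengths are in m, angles in degrees, forces in N, time in s.
With the tool pointing down it reaches from about 0.325 to 0.9 m from the base axis. Payload 6.1 kg.
Tool frame: the origin (TCP) lies at the very end of the fingers, on their centre line; the grasp point (between the pads) lies 19 mm behind it (robot.pinch_z is the distance from the TCP to the grasp point, in m); z points along the fingers, y is the line along which they close (so a half turn about z gives the same grasp; the last joint's range is limited). The gripper opens to 87 mm and grips with 3 to 60 N. Pads are 19 mm wide; open, the fingers measure 117 mm over their backs; the gripper's body (75 mm by 190 mm) begins 51 mm behind the grasp point.
Start: joints at [63.192, 12.628, 87.462, -0, 79.91, -7.225], TCP at [0.209, 0.589, 0.223] pointing down, gripper open.
Joint ranges: [-170.65, 170.65], [-52.31, 119.04], [5.05, 147.46], [-71.25, 251.25], [11.57, 151.72], [-153.62, 153.62]. Speed limits (degrees/s): [147.25, 147.25, 172.46, 180, 180, 180].

### API

Orientations are given as [roll, pitch, yaw] about the fixed x, y, z axes, in that order (R = Rz(yaw) Ry(pitch) Rx(roll)).
In Python, from station import robot, grab_frame, camera_model, sign_off, search_frame, place_of gives the robot as it stands.
- The arm moves only by the tool servo_tool, never from a script. Its argument "moves" is a list of rows, each an object with "delta_pos": the shift along the tool's x, y, z in m, a list of three; "dr": the turn, a rotation vector about the tool's x, y, z in rad, a list of three; "gripper": the closure, from 0 (fully open) to 1 (shut). In form: [{"delta_pos": [x, y, z], "dr": [ax, ay, az], "gripper": gripper}, ...]. A call has 1 to 5 rows; each row shifts and turns the commanded pose from where the row before left it, along the tool's axes as they then stand; what a row does not reach is not made up. A row lasts 1/10 s, in which the tool goes at most 50 mm and 8.59 degrees, less where a joint would pass 70% of its speed; a pose out of reach is approached as far as the arm can. A call is refused whole if a number of a shift passes 0.05 or a number of a turn 0.15, either way. A call with a gripper value outside its range is refused whole. The fingers move at their own pace and stop on an object; "squeeze" is the grip in N (left out, the last holds). Time passes only in rows, so rows that do not move let the fingers close. It gives the time, the measured TCP pose, the force, the opening and the grip force at its end, in the units of the state.
- robot.state(): the state, without advancing time (a new reading comes with each control period).
- grab_frame(name): name is "scene" or "side" or "wrist"; returns the picture (384x512x3 uint8, red, green, blue); there is no depth.
- camera_model(name): a dict with "K" (3x3 intrinsics, pixels), "world_to_cam" (4x4, takes a point from world to camera coordinates); the wrist camera has in their place "mount" (4x4, takes a point from camera to tool coordinates, whose origin is the TCP and whose axes are the flange's). Camera axes: x right, y up, looking along -z (the intrinsics and any distortion apply to the point x, -y, -z); pixel columns grow to the right and rows downward; lengths in m; the calibration is good to about 2 mm. The wrist camera is an equidistant fisheye: a pixel r from the principal point sees the ray r / f radians off the axis. A picture is of the moment at which its call begins: read the wrist's pose just before it. camera_model takes no time and is no camera call.
- sign_off(): hands the job in; it is judged then, once.
Trained networks look in the newest picture that a camera, given by its name, has taken for a name from the list of things; names that differ only in an ending like _2 or _b are one class to them, and where a whole thing is asked for, a point or a joint stands for the part that bears it (a point fixed in the world has none). Each returns a list of dicts, best first, with "conf" (0 to 1); they miss things now and then, are a little off and sometimes report something else, mostly with a low value. They report only what shows in the picture. A call takes as long as a camera call. They do not tell look-alikes from the thing itself.
- search_frame(target, camera): "xy" ([column, row] as shares, 0 to 1, of the picture: columns of its width, rows of its height, amid what is visible of it).
- place_of(target, camera): "xy" ([column, row] as shares, 0 to 1, of the picture: columns of its width, rows of its height: a listed point, or the origin of a listed thing).
The state is a dict: "time": time; "joint_positions": joint angles; "joint_vel": joint speeds; "joint_efforts": joint torques, N m; "ee_pos": TCP position; "eef_rot": TCP orientation; "contact_force": force on the tool from outside, world axes, zero at the start; "moment": the same for the moment, N m; "grip_width": opening from 0.0 (shut) to 1.0 (fully open); "grip_force": force on a finger pad.
Only numpy, scipy, OpenCV 4.12 (cv2) and the standard library are available. Lean on these libraries where they do the work, as an engineer would, in place of code of your own. Each camera call takes 0.05 s, during which the arm holds its last target. There are 200 camera calls.

### The job

Stand each capped bottle upright in the bin of its cap's colour on the shuttle tray, setting it down on the bin's floor rather than dropping it, while the shuttle stays at its loading end. Then, once all three are in and released, gently slide the loaded shuttle (it has a black upright handle) along its track until it is fully home against the green end stop, and let go. Keep the bottles upright, the bins in the tray, and leave the other things on the bench where they are.

Things in the scene. Friction and masses are not known exactly. Their poses are not given: they have to be found in the camera images.
- bottle_yellow_mid (a point): Centre (half-way up, 61 mm above its base) of the white square bottle with the yellow screw cap: body 46 x 46 mm and 96 mm tall, round cap 38 mm across above it, 122 mm tall in all, about 0.2 kg, standing loose on the bench. Its z axis points up the bottle; its x and y axes are square to the flat sides.
- bottle_blue_mid (a point): Centre (half-way up, 61 mm above its base) of the white square bottle with the blue screw cap: body 46 x 46 mm and 96 mm tall, round cap 38 mm across above it, 122 mm tall in all, about 0.2 kg, standing loose on the bench. Its z axis points up the bottle; its x and y axes are square to the flat sides.
- bottle_red_mid (a point): Centre (half-way up, 61 mm above its base) of the white square bottle with the red screw cap: body 46 x 46 mm and 96 mm tall, round cap 38 mm across above it, 122 mm tall in all, about 0.2 kg, standing loose on the bench. Its z axis points up the bottle; its x and y axes are square to the flat sides.
- bin_yellow_in (a point): Centre of the inner floor of the yellow open bin: 90 x 90 mm outside, 55 mm high, 4 mm walls and floor (inside 82 x 82 mm, rim 51 mm above this point). Loose, 0.15 kg; it stands in the shuttle tray, side by side with the other two at 94 mm spacing in any order. x and y axes are square to its walls, z up.
- bin_blue_in (a point): Centre of the inner floor of the blue open bin: 90 x 90 mm outside, 55 mm high, 4 mm walls and floor (inside 82 x 82 mm, rim 51 mm above this point). Loose, 0.15 kg; it stands in the shuttle tray, side by side with the other two at 94 mm spacing in any order. x and y axes are square to its walls, z up.
- bin_red_in (a point): Centre of the inner floor of the red open bin: 90 x 90 mm outside, 55 mm high, 4 mm walls and floor (inside 82 x 82 mm, rim 51 mm above this point). Loose, 0.15 kg; it stands in the shuttle tray, side by side with the other two at 94 mm spacing in any order. x and y axes are square to its walls, z up.
- shuttle_tray (a point): Middle of the upper face of the aluminium shuttle tray's floor, 24 mm above the bench; the tray is 104 mm (x) by 300 mm (y) with an 18 mm lip, and carries the three bins in a row along y. Its y axis points along the slide towards the green end stop, z up.
- shuttle_handle (a point): Grip point of the shuttle's black upright handle plate, on its centre line 10 mm below its top edge (top 115 mm above the bench): 60 mm wide across the slide (x), 12 mm thick along the slide (y). It is on the tray's tail end, 185 mm from the tray's middle on the side away from the green end stop, 40 mm clear of the nearest bin. It moves with the tray; its y axis points along the slide towards the end stop.
- shuttle (a joint): How far the shuttle has slid along its straight track towards the green end stop, m: 0 at the loading end (start), 0.13 fully home against the stop. It moves against about 2.5 N of friction and stays where it is left.
- jug: White disinfectant bottle with a grey cap, 84 mm across, 190 mm tall; origin at the centre of its base. A bystander.
- glove_box: Blue and white carton of gloves, 120 x 230 x 70 mm high (230 along its y); origin at the centre of its base. A bystander.
- dish: Round steel dish, 100 mm across, 45 mm high; origin at the centre of its base. A bystander.
There are look-alikes about, which are no part of the job. Leave any purple look-alike of the part that bears bottle_blue_mid alone.

How it is judged:
By the outcome, as a careful person would: the job done as asked, in the order asked, and still so for the second after the job is handed in, with the robot touching nothing.
It also fails if it takes over 67 s, if anything falls off the work surface, if the arm or the gripper's body presses on something with over 40 N, if the wrist force passes 120 N, or if a joint passes its speed limit or range.

## Working session

There is one attempt and no reset: what is moved stays moved. The work goes in short steps, Python scripts to look and compute and a tool call to move; the robot and the scene stay as the last step left them, time stands still between calls to the robot, and variables do not carry over. Pictures are saved under pics/ and viewed, at most 10 in all, crops included, and the job is handed in when it is done.

Besides the shell and the picture viewer there is one more tool, called after "Emit:" as name(argument=value, ...) on one line, values as JSON. servo_tool: Moves the arm, as the interface text tells. Its arguments: {"type":"object","properties":{"moves":{"type":"array"},"squeeze":{"type":"number"}},"required":["moves"]}

```bash
mkdir -p pics; ls
python3 - <<'E'
from station import *
import cv2,numpy as np
s=robot.state();print(s)
ims=[]
for n in ["scene","side"]:
    im=grab_frame(n);cv2.imwrite(f"pics/{n}0.png",cv2.resize(im[:,:,::-1],(800,600),interpolation=cv2.INTER_CUBIC))
    m=camera_model(n);print(n,np.array(m["K"]).round(1).tolist(),np.array(m["world_to_cam"]).round(3).tolist(),[k for k in m])
    for t in ["bottle_yellow_mid","bottle_blue_mid","bottle_red_mid","bin_yellow_in","bin_blue_in","bin_red_in","shuttle_tray","shuttle_handle"]:
        print(t,[(np.round(np.array(d["xy"])*[512,384],1).tolist(),round(d["conf"],2)) for d in place_of(t,n)][:4])
E
```

```text
pics
{'time': 0.0, 'joint_positions': array([ 6.31923198e+01,  1.26759496e+01,  8.75265766e+01,  1.96515231e-04,
        7.99130512e+01, -7.22418509e+00]), 'joint_vel': array([-0.10337992,  0.01329608,  0.09268054,  0.01069836,  0.02073807,
        0.07370876]), 'joint_efforts': array([ 2.57939206e-05, -4.94606495e+01, -3.87373102e+01,  6.99137896e-02,
        5.72669541e-02, -1.45654503e-04]), 'ee_pos': array([0.2091883 , 0.58826757, 0.22142214]), 'eef_rot': array([-1.79885364e+02, -1.47259558e-02,  1.60416456e+02]), 'contact_force': array([ 0.03826677,  0.48280059, -0.33616843]), 'moment': array([-0.02565212, -0.03872061, -0.04194446]), 'grip_force': 0.0, 'grip_width': 1.0006211662430506}
scene [[384.7, 0.0, 258.8], [0.0, 384.7, 190.7], [0.0, 0.0, 1.0]] [[-0.436, 0.9, -0.002, 0.186], [-0.577, -0.277, 0.768, 0.2], [0.691, 0.336, 0.64, -1.652], [0.0, 0.0, 0.0, 1.0]] ['K', 'world_to_cam']
bottle_yellow_mid [([260.2, 195.2], 0.6)]
bottle_blue_mid [([217.8, 156.5], 0.76), ([217.8, 180.0], 0.64)]
bottle_red_mid [([319.8, 215.0], 0.79)]
bin_yellow_in [([192.7, 218.3], 0.79)]
bin_blue_in [([219.1, 226.0], 0.67)]
bin_red_in [([245.9, 231.7], 0.76), ([404.7, 237.7], 0.47)]
shuttle_tray [([216.7, 224.3], 0.76)]
shuttle_handle [([162.2, 193.5], 0.95), ([347.2, 275.9], 0.37), ([319.5, 212.0], 0.27)]
side [[485.2, 0.0, 249.0], [0.0, 485.2, 194.0], [0.0, 0.0, 1.0]] [[0.766, -0.643, 0.001, -0.352], [0.49, 0.586, 0.645, -0.291], [-0.416, -0.494, 0.764, -1.318], [0.0, 0.0, 0.0, 1.0]] ['K', 'world_to_cam']
bottle_yellow_mid [([245.7, 202.0], 0.93), ([297.2, 197.7], 0.22)]
bottle_blue_mid [([273.9, 237.5], 0.92), ([266.1, 279.7], 0.87)]
bottle_red_mid [([204.8, 159.7], 0.76), ([298.3, 197.0], 0.22)]
bin_yellow_in [([320.0, 212.7], 0.68)]
bin_blue_in [([298.4, 198.9], 0.84)]
bin_red_in [([272.5, 180.3], 0.98), ([321.4, 335.8], 0.71)]
shuttle_tray [([299.2, 196.9], 0.94)]
shuttle_handle [([350.5, 215.4], 0.97)]
```

View pics/scene0.png

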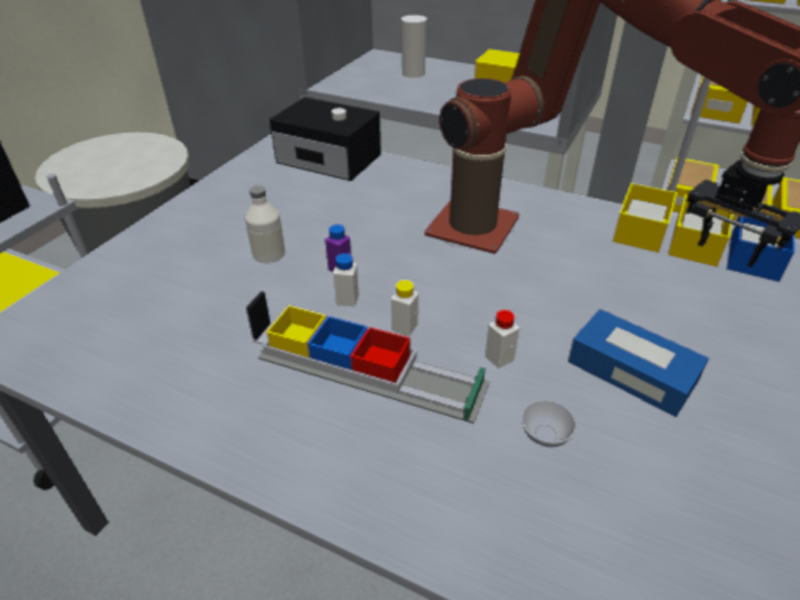

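View pics/side0.png

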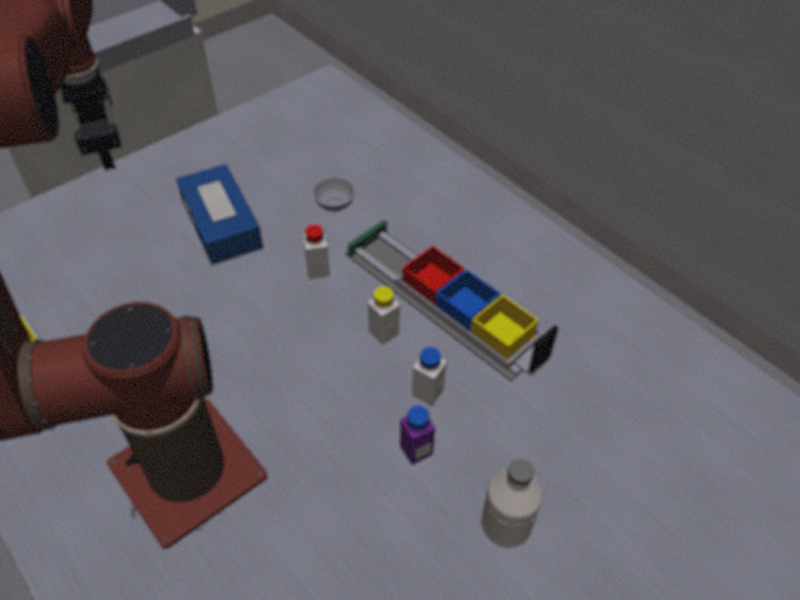

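```bash
cat > h.py <<'E'
import numpy as np, cv2
from station import *
def ray(cam,uv):
    m=camera_model(cam);K=np.array(m["K"]);T=np.array(m["world_to_cam"])
    d=np.array([(uv[0]-K[0,2])/K[0,0],-(uv[1]-K[1,2])/K[1,1],-1]);R=T[:3,:3]
    return -R.T@T[:3,3],R.T@(d/np.linalg.norm(d))
def atz(cam,uv,z):
    o,d=ray(cam,uv);return o+d*(z-o[2])/d[2]
def tri(a,b):
    o1,d1=ray("scene",a);o2,d2=ray("side",b)
    A=np.stack([d1,-d2],1);t=np.linalg.lstsq(A,o2-o1,rcond=None)[0]
    p,q=o1+d1*t[0],o2+d2*t[1];return (p+q)/2,np.linalg.norm(p-q)
def proj(cam,P):
    m=camera_model(cam);K=np.array(m["K"]);T=np.array(m["world_to_cam"])
    c=T[:3,:3]@P+T[:3,3];return np.array([K[0,2]+K[0,0]*c[0]/-c[2],K[1,2]-K[1,1]*c[1]/-c[2]])
E
python3 - <<'E'
from h import *
P={"y":((260.2,195.2),(245.7,202.)),"b0-0":((217.8,156.5),(273.9,237.5)),"b0-1":((217.8,156.5),(266.1,279.7)),"b1-0":((217.8,180),(273.9,237.5)),"b1-1":((217.8,180),(266.1,279.7)),"r":((319.8,215),(204.8,159.7)),
"by":((192.7,218.3),(320,212.7)),"bb":((219.1,226),(298.4,198.9)),"br":((245.9,231.7),(272.5,180.3)),"tray":((216.7,224.3),(299.2,196.9)),"h":((162.2,193.5),(350.5,215.4))}
zz={"y":.061,"b":.061,"r":.061}
for k,(a,b) in P.items():
    p,e=tri(a,b);z=.061 if k in("y","r") or k[:2] in("b0","b1") else {"by":.028,"bb":.028,"br":.028,"tray":.024,"h":.105}[k]
    print(k,p.round(3),"gap",round(e,4),atz("scene",a,z).round(3)[:2],atz("side",b,z).round(3)[:2])
m=camera_model("wrist");print(m)
E
```

```text
y [0.451 0.012 0.062] gap 0.0084 [0.448 0.015] [0.454 0.009]
b0-0 [ 0.397 -0.176  0.13 ] gap 0.0022 [ 0.312 -0.231] [ 0.432 -0.143]
b0-1 [ 0.32  -0.23   0.065] gap 0.0082 [ 0.312 -0.231] [ 0.325 -0.232]
b1-0 [ 0.435 -0.15   0.063] gap 0.0143 [ 0.438 -0.156] [ 0.432 -0.143]
b1-1 [ 0.357 -0.205 -0.012] gap 0.0094 [ 0.438 -0.156] [ 0.325 -0.232]
r [0.461 0.228 0.067] gap 0.0042 [0.453 0.228] [0.465 0.231]
by [ 0.616 -0.149  0.03 ] gap 0.0007 [ 0.614 -0.151] [ 0.618 -0.148]
bb [ 0.606 -0.06   0.023] gap 0.0083 [ 0.607 -0.055] [ 0.605 -0.066]
br [0.594 0.038 0.032] gap 0.0056 [0.592 0.034] [0.595 0.044]
tray [ 0.609 -0.064  0.033] gap 0.0029 [ 0.6   -0.068] [ 0.615 -0.06 ]
h [ 0.626 -0.249  0.108] gap 0.0002 [ 0.623 -0.251] [ 0.627 -0.248]
{'K': array([[297.31863964,   0.        , 254.54834657],
       [  0.        , 297.31863964, 193.86254473],
       [  0.        ,   0.        ,   1.        ]]), 'mount': array([[-8.77525470e-04,  9.54788150e-01,  2.97285754e-01,
         8.11615364e-02],
       [ 9.99999520e-01,  9.67554438e-04, -1.55690148e-04,
         9.11222517e-04],
       [-4.36291259e-04,  2.97285474e-01, -9.54788540e-01,
        -1.61660615e-01],
       [ 0.00000000e+00,  0.00000000e+00,  0.00000000e+00,
         1.00000000e+00]])}
```

The scene image shows two blue-capped bottles: a purple body at (338,250) and a white body at (345,280), both in the 800-px view. The white one, at world (0.435, -0.150), fits the description. The purple one at (0.32, -0.23) is the look-alike. Red is at (502,338), yellow at (404,307), and the handle at (259,315). I'll confirm the blue in a crop and plan the first move.

```bash
cat > plan.py <<'E'
import sys,json,numpy as np
from scipy.spatial.transform import Rotation as Rn
from h import *
def plan(*wps,step=0.045,turn=0.145):
    "waypoints (x,y,z,yaw[,step]) -> printed rows in tool axes, tool kept pointing down"
    s=robot.state();p=np.array(s["ee_pos"]);R=Rn.from_euler("xyz",s["eef_rot"],degrees=True)
    for w in wps:
        st=w[4] if len(w)>4 else step
        G=Rn.from_euler("xyz",[180,0,w[3]],degrees=True);t=np.array(w[:3])
        n=max(1,int(np.ceil(max(np.linalg.norm(t-p)/st,(R.inv()*G).magnitude()/turn))))
        out=[]
        for i in range(n):
            d=R.inv().apply((t-p)/(n-i)).round(3);r=((R.inv()*G).as_rotvec()/(n-i)).round(3)
            p=p+R.apply(d);R=R*Rn.from_rotvec(r);out.append((d.tolist(),r.tolist()))
        print("->",w,n,"rows")
        for o in out:print("  ",o)
def say():
    s=robot.state();print(round(s["time"],2),s["ee_pos"].round(4),s["eef_rot"].round(2),"F",s["contact_force"].round(1),"w",round(s["grip_width"],3),"g",round(s["grip_force"],1),"j6",s["joint_positions"][5].round(1))
E
python3 - <<'E'
from plan import *
im=cv2.imread("pics/side0.png");cv2.imwrite("pics/crop.png",cv2.resize(im[330:480,360:500],(560,600),interpolation=cv2.INTER_CUBIC))
plan((0.461,0.20,0.25,95.8))
E
```

```text
-> (0.461, 0.2, 0.25, 95.8) 11 rows
   ([-0.033, -0.026, -0.002], [0.0, 0.0, 0.103])
   ([-0.036, -0.022, -0.003], [0.0, 0.0, 0.102])
   ([-0.038, -0.018, -0.002], [0.0, 0.0, 0.103])
   ([-0.04, -0.014, -0.003], [0.0, 0.0, 0.102])
   ([-0.041, -0.01, -0.002], [0.0, 0.0, 0.103])
   ([-0.042, -0.006, -0.003], [0.0, 0.0, 0.102])
   ([-0.042, -0.002, -0.002], [0.0, 0.0, 0.103])
   ([-0.042, 0.003, -0.003], [0.0, 0.0, 0.102])
   ([-0.041, 0.007, -0.002], [0.0, 0.0, 0.103])
   ([-0.041, 0.011, -0.003], [0.0, 0.0, 0.102])
   ([-0.039, 0.015, -0.002], [0.0, 0.0, 0.103])
```

View pics/crop.png

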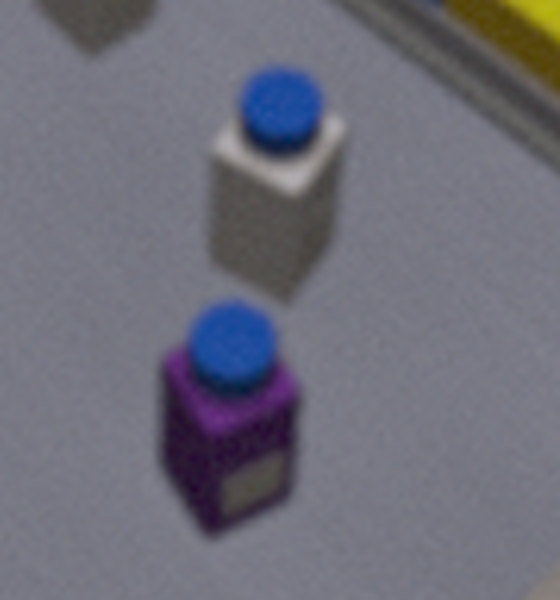

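The crop shows the white blue-capped bottle at (280,180) and the purple look-alike at (230,420), so the upper one is the target. Moving above red now.

Emit:
servo_tool(moves=[{"delta_pos":[-0.033,-0.026,-0.002],"dr":[0,0,0.103],"gripper":0},{"delta_pos":[-0.036,-0.022,-0.003],"dr":[0,0,0.102],"gripper":0},{"delta_pos":[-0.038,-0.018,-0.002],"dr":[0,0,0.103],"gripper":0},{"delta_pos":[-0.04,-0.014,-0.003],"dr":[0,0,0.102],"gripper":0},{"delta_pos":[-0.041,-0.01,-0.002],"dr":[0,0,0.103],"gripper":0}], squeeze=15)

```text
time: 1.4
ee_pos: [0.3252, 0.4108, 0.2349]
eef_rot: [180.0, 0.0, 130.8]
contact_force: [1.4, 0.3, 0.5]
grip_width: 0.994
grip_force: 0.0
```

Emit:
servo_tool(moves=[{"delta_pos":[-0.042,-0.006,-0.003],"dr":[0,0,0.102],"gripper":0},{"delta_pos":[-0.042,-0.002,-0.002],"dr":[0,0,0.103],"gripper":0},{"delta_pos":[-0.042,0.003,-0.003],"dr":[0,0,0.102],"gripper":0},{"delta_pos":[-0.041,0.007,-0.002],"dr":[0,0,0.103],"gripper":0},{"delta_pos":[-0.041,0.011,-0.003],"dr":[0,0,0.102],"gripper":0}])

```text
time: 1.9
ee_pos: [0.4395, 0.2338, 0.2479]
eef_rot: [180.0, -0.0, 101.5]
contact_force: [0.1, -0.2, -0.4]
grip_width: 1.0
grip_force: 0.0
```

Emit:
servo_tool(moves=[{"delta_pos":[-0.039,0.015,-0.002],"dr":[0,0,0.103],"gripper":0},{"delta_pos":[0,0,0],"dr":[0,0,0],"gripper":0}])

```text
time: 2.1
ee_pos: [0.4639, 0.1962, 0.2501]
eef_rot: [179.9, 0.1, 95.3]
contact_force: [-0.3, 1.1, 0.3]
grip_width: 0.997
grip_force: 0.0
```

```bash
cat >> h.py <<'E'
from scipy.spatial.transform import Rotation as Rn
def topview(im,s,z,cx,cy,size=0.4,px=1000):
    "rectify wrist picture onto plane z; image col = +y left..: col grows with -y, row grows with -x (x up)"
    m=camera_model("wrist");M=np.array(m["mount"]);K=np.array(m["K"])
    R=Rn.from_euler("xyz",s["eef_rot"],degrees=True).as_matrix()
    n=int(size*px);r,c=np.mgrid[0:n,0:n]
    P=np.stack([cx+size/2-r/px,cy+size/2-c/px,np.full(r.shape,z)],-1)
    q=((P-s["ee_pos"])@R-M[:3,3])@M[:3,:3]
    v=np.stack([q[...,0],-q[...,1],-q[...,2]],-1)
    th=np.arctan2(np.hypot(v[...,0],v[...,1]),v[...,2]);k=th/np.maximum(np.hypot(v[...,0],v[...,1]),1e-9)
    u=K[0,2]+K[0,0]*k*v[...,0];w=K[1,2]+K[1,1]*k*v[...,1]
    return cv2.remap(im,u.astype(np.float32),w.astype(np.float32),cv2.INTER_LINEAR)
E
python3 - <<'E'
from plan import *
say();s=robot.state();im=grab_frame("wrist");np.save("w1.npy",im)
t=topview(im,s,0.096,0.5,0.12,0.4,1450)
cv2.imwrite("pics/w1.png",t[:,:,::-1])
E
```

```text
2.1 [0.4639 0.1962 0.2501] [1.7989e+02 9.0000e-02 9.5340e+01] F [-0.3  1.1  0.3] w 0.997 g 0.0 j6 8.7
```

View pics/w1.png

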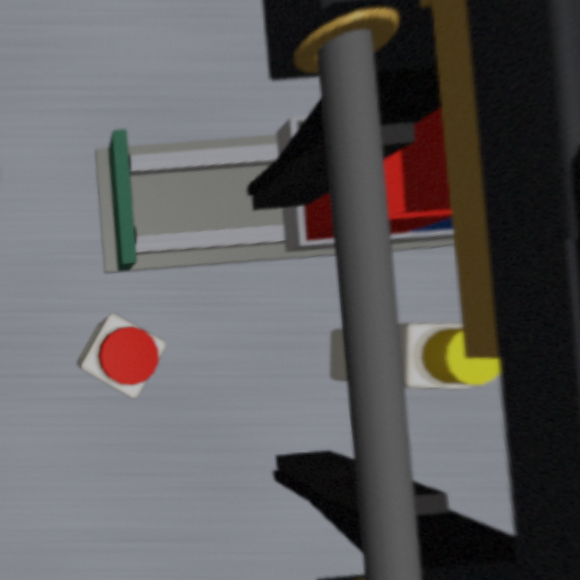

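The top view shows red's body centred at (123,355) with its sides at about 58° (mod 90). Yellow is at about (440,356) and roughly square to the axes. The track runs at about 94–96°. These agree with the triangulated positions to within 1 cm.

Run:
```python
from plan import *
plan((0.456,0.2345,0.17,57.8),(0.456,0.2345,0.061,57.8,0.037))
```

```text
-> (0.456, 0.2345, 0.17, 57.8) 5 rows
   ([0.007, -0.001, 0.016], [0.0, -0.0, 0.132])
   ([0.007, -0.002, 0.016], [0.0, -0.0, 0.132])
   ([0.007, -0.002, 0.016], [0.0, -0.0, 0.132])
   ([0.007, -0.003, 0.016], [0.0, -0.0, 0.131])
   ([0.006, -0.005, 0.016], [0.001, -0.0, 0.132])
-> (0.456, 0.2345, 0.061, 57.8, 0.037) 3 rows
   ([0.0, 0.0, 0.036], [-0.0, -0.0, -0.0])
   ([0.0, 0.0, 0.036], [-0.0, -0.0, -0.0])
   ([0.0, 0.0, 0.037], [-0.0, -0.0, -0.0])
```

Emit:
servo_tool(moves=[{"delta_pos":[0.007,-0.001,0.016],"dr":[0,0,0.132],"gripper":0},{"delta_pos":[0.007,-0.002,0.016],"dr":[0,0,0.132],"gripper":0},{"delta_pos":[0.007,-0.002,0.016],"dr":[0,0,0.132],"gripper":0},{"delta_pos":[0.007,-0.003,0.016],"dr":[0,0,0.131],"gripper":0},{"delta_pos":[0.006,-0.005,0.016],"dr":[0,0,0.132],"gripper":0}])

```text
time: 2.65
ee_pos: [0.4533, 0.2378, 0.1689]
eef_rot: [-180.0, -0.0, 57.9]
contact_force: [0.6, 0.1, -0.4]
grip_width: 0.999
grip_force: 0.0
```

Run:
```python
from plan import *
say();s=robot.state();im=grab_frame("wrist")
T=[topview(im,s,z,s["ee_pos"][0],s["ee_pos"][1],0.2,2000) for z in (0.096,0.122)]
cv2.imwrite("pics/w2.png",np.hstack(T)[:,:,::-1])
plan((0.456,0.2345,0.061,57.8,0.037))
```

```text
2.65 [0.4533 0.2378 0.1689] [-1.7998e+02 -2.0000e-02  5.7860e+01] F [ 0.6  0.1 -0.4] w 0.999 g 0.0 j6 51.0
-> (0.456, 0.2345, 0.061, 57.8, 0.037) 3 rows
   ([-0.0, 0.002, 0.035], [-0.001, 0.001, -0.002])
   ([-0.0, 0.002, 0.035], [-0.001, 0.001, -0.002])
   ([-0.0, 0.002, 0.035], [-0.002, 0.001, -0.001])
```

View pics/w2.png

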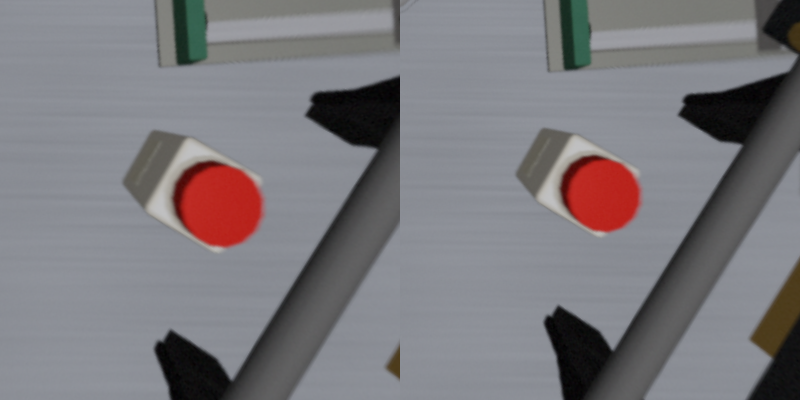

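Here the cap centre on the 0.122 plane is at (600,195) in the right half, within 3 mm of the tool axis. The sides are at about 59°. Descending and closing.

Emit:
servo_tool(moves=[{"delta_pos":[0.001,0.001,0.036],"dr":[0,0,-0.01],"gripper":0},{"delta_pos":[0,0.001,0.036],"dr":[0,0,-0.01],"gripper":0},{"delta_pos":[0,0,0.036],"dr":[0,0,0],"gripper":0},{"delta_pos":[0,0,0],"dr":[0,0,0],"gripper":1},{"delta_pos":[0,0,0],"dr":[0,0,0],"gripper":1}], squeeze=15)

```text
time: 3.2
ee_pos: [0.4558, 0.2366, 0.0619]
eef_rot: [-179.9, 0.1, 59.3]
contact_force: [-0.2, 1.1, -0.1]
grip_width: 0.898
grip_force: 0.0
```

Emit:
servo_tool(moves=[{"delta_pos":[0,0,0],"dr":[0,0,0],"gripper":1},{"delta_pos":[0,0,0],"dr":[0,0,0],"gripper":1},{"delta_pos":[0,0,0],"dr":[0,0,0],"gripper":1}])

```text
time: 3.5
ee_pos: [0.4577, 0.2367, 0.0634]
eef_rot: [179.9, -0.1, 59.2]
contact_force: [0.1, 0.1, -0.4]
grip_width: 0.631
grip_force: 0.0
```

Emit:
servo_tool(moves=[{"delta_pos":[0,0,0],"dr":[0,0,0],"gripper":1},{"delta_pos":[0,0,0],"dr":[0,0,0],"gripper":1},{"delta_pos":[0,0,0],"dr":[0,0,0],"gripper":1},{"delta_pos":[0,0,-0.01],"dr":[0,0,0],"gripper":1},{"delta_pos":[0,0,-0.03],"dr":[0,0,0],"gripper":1}])

```text
time: 4.0
ee_pos: [0.4534, 0.235, 0.0989]
eef_rot: [-179.7, 0.3, 59.2]
contact_force: [-0.0, -1.4, -1.9]
grip_width: 0.531
grip_force: 14.9
```

Run:
```python
from plan import *
say();p=robot.state()["ee_pos"]
plan((p[0],p[1],0.18,59,0.04),(0.596,0.037,0.19,95.5,0.04))
```

```text
4.0 [0.4534 0.235  0.0989] [-179.72    0.34   59.17] F [-0.  -1.4 -1.9] w 0.531 g 14.9 j6 49.4
-> (np.float64(0.45335541228668685), np.float64(0.2349836943670495), 0.18, 59, 0.04) 3 rows
   ([-0.0, -0.0, -0.027], [-0.002, 0.002, 0.001])
   ([-0.0, -0.0, -0.027], [-0.001, 0.002, 0.001])
   ([-0.0, -0.0, -0.027], [-0.002, 0.002, 0.001])
-> (0.596, 0.037, 0.19, 95.5, 0.04) 7 rows
   ([-0.014, 0.032, -0.001], [0.0, -0.0, -0.091])
   ([-0.017, 0.031, -0.002], [0.0, -0.0, -0.091])
   ([-0.019, 0.029, -0.001], [0.0, -0.0, -0.091])
   ([-0.022, 0.027, -0.002], [0.0, -0.0, -0.091])
   ([-0.024, 0.025, -0.001], [0.0, -0.0, -0.091])
   ([-0.026, 0.023, -0.002], [0.0, 0.0, -0.091])
   ([-0.029, 0.02, -0.001], [0.0, 0.0, -0.091])
```

Emit:
servo_tool(moves=[{"delta_pos":[0,0,-0.027],"dr":[0,0,0],"gripper":1},{"delta_pos":[0,0,-0.027],"dr":[0,0,0],"gripper":1},{"delta_pos":[0,0,-0.027],"dr":[0,0,0],"gripper":1},{"delta_pos":[-0.014,0.032,-0.001],"dr":[0,0,-0.091],"gripper":1},{"delta_pos":[-0.017,0.031,-0.002],"dr":[0,0,-0.091],"gripper":1}])

```text
time: 4.5
ee_pos: [0.4978, 0.1791, 0.1871]
eef_rot: [179.9, -0.1, 70.0]
contact_force: [0.6, -0.7, -1.6]
grip_width: 0.526
grip_force: 14.9
```

Emit:
servo_tool(moves=[{"delta_pos":[-0.019,0.029,-0.001],"dr":[0,0,-0.091],"gripper":1},{"delta_pos":[-0.022,0.027,-0.002],"dr":[0,0,-0.091],"gripper":1},{"delta_pos":[-0.024,0.025,-0.001],"dr":[0,0,-0.091],"gripper":1},{"delta_pos":[-0.026,0.023,-0.002],"dr":[0,0,-0.091],"gripper":1},{"delta_pos":[-0.029,0.02,-0.001],"dr":[0,0,-0.091],"gripper":1}])

```text
time: 5.0
ee_pos: [0.6, 0.0369, 0.1926]
eef_rot: [-180.0, -0.0, 95.9]
contact_force: [-0.6, -0.4, -1.7]
grip_width: 0.529
grip_force: 14.9
```

Emit:
servo_tool(moves=[{"delta_pos":[0,0,0],"dr":[0,0,0],"gripper":1}])

```text
time: 5.1
ee_pos: [0.6013, 0.0343, 0.1927]
eef_rot: [180.0, 0.1, 95.6]
contact_force: [0.6, 0.7, -1.5]
grip_width: 0.531
grip_force: 14.9
```

Run:
```python
from plan import *
say();s=robot.state();im=grab_frame("wrist")
t=topview(im,s,0.079,0.6,0,0.3,2000)
cv2.imwrite("pics/w3.png",t[:,:,::-1])
plan((0.596,0.037,0.0905,95.5,0.025))
```

```text
5.1 [0.6013 0.0343 0.1927] [1.7997e+02 1.0000e-01 9.5580e+01] F [ 0.6  0.7 -1.5] w 0.531 g 14.9 j6 -9.7
-> (0.596, 0.037, 0.0905, 95.5, 0.025) 5 rows
   ([0.0, -0.001, 0.02], [-0.0, 0.0, -0.0])
   ([0.0, -0.001, 0.02], [-0.0, 0.0, -0.0])
   ([0.0, -0.001, 0.021], [-0.0, 0.0, -0.0])
   ([0.001, -0.0, 0.02], [-0.0, 0.0, -0.0])
   ([0.0, -0.001, 0.021], [-0.001, 0.0, -0.0])
```

View pics/w3.png

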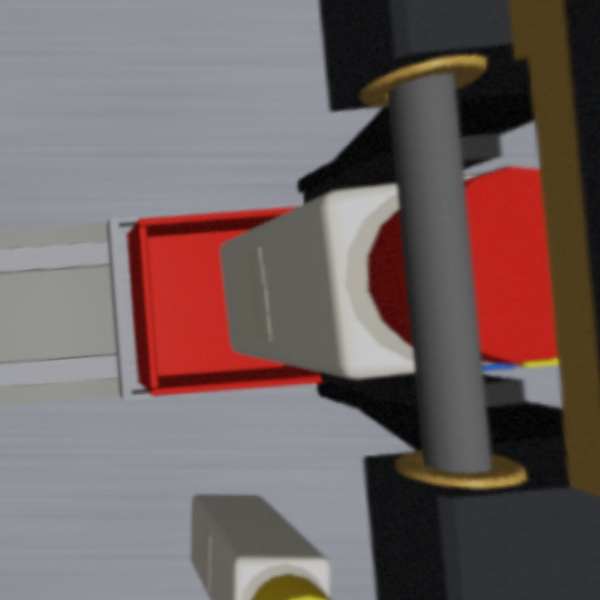

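The bin rim's left edge runs (146,220)–(158,394), which puts the red bin centre at about (0.599, 0.031) at 94.5°. That implies blue at (0.606, -0.062) and yellow at (0.614, -0.155), consistent with triangulation. Lowering.

Emit:
servo_tool(moves=[{"delta_pos":[0,-0.002,0.022],"dr":[0,0,0.02],"gripper":1},{"delta_pos":[0,0,0.022],"dr":[0,0,0],"gripper":1},{"delta_pos":[0,0,0.022],"dr":[0,0,0],"gripper":1},{"delta_pos":[0,0,0.022],"dr":[0,0,0],"gripper":1},{"delta_pos":[0,0,0.008],"dr":[0,0,0],"gripper":1}])

```text
time: 5.65
ee_pos: [0.5949, 0.0391, 0.0937]
eef_rot: [-179.7, -0.1, 94.5]
contact_force: [0.2, -0.6, -1.4]
grip_width: 0.531
grip_force: 14.9
```

Emit:
servo_tool(moves=[{"delta_pos":[0,0,0.002],"dr":[0,0,0],"gripper":1},{"delta_pos":[0,0,0],"dr":[0,0,0],"gripper":1}])

```text
time: 5.85
ee_pos: [0.5978, 0.0384, 0.0951]
eef_rot: [180.0, -0.0, 94.5]
contact_force: [0.5, 0.2, -1.1]
grip_width: 0.524
grip_force: 14.9
```

Emit:
servo_tool(moves=[{"delta_pos":[-0.003,0,0.001],"dr":[0,0,0],"gripper":1},{"delta_pos":[0,0,0.001],"dr":[0,0,0],"gripper":1},{"delta_pos":[0,0,0.001],"dr":[0,0,0],"gripper":1}])

```text
time: 6.15
ee_pos: [0.5985, 0.0347, 0.0924]
eef_rot: [179.9, 0.0, 94.5]
contact_force: [0.4, 0.1, -2.2]
grip_width: 0.527
grip_force: 14.9
```

Emit:
servo_tool(moves=[{"delta_pos":[0,0,0.001],"dr":[0,0,0],"gripper":1},{"delta_pos":[0,0,0],"dr":[0,0,0],"gripper":1}])

```text
time: 6.35
ee_pos: [0.598, 0.0349, 0.0906]
eef_rot: [180.0, 0.0, 94.5]
contact_force: [-0.3, 0.1, -0.7]
grip_width: 0.53
grip_force: 14.9
```

Emit:
servo_tool(moves=[{"delta_pos":[0,0,0.001],"dr":[0,0,0],"gripper":1},{"delta_pos":[0,0,0],"dr":[0,0,0],"gripper":1}])

```text
time: 6.55
ee_pos: [0.5981, 0.0349, 0.0906]
eef_rot: [180.0, 0.0, 94.5]
contact_force: [-2.5, -0.5, 4.2]
grip_width: 0.528
grip_force: 14.9
```

Emit:
servo_tool(moves=[{"delta_pos":[0,0,0.001],"dr":[0,0,0],"gripper":1},{"delta_pos":[0,0,0],"dr":[0,0,0],"gripper":1}])

```text
time: 6.75
ee_pos: [0.5982, 0.0349, 0.0905]
eef_rot: [180.0, 0.0, 94.5]
contact_force: [-5.4, -0.1, 10.2]
grip_width: 0.528
grip_force: 14.9
```

Contact is clear: the force went from about -1.5 N to +10 N with the height unchanged. Releasing and lifting.

Emit:
servo_tool(moves=[{"delta_pos":[0,0,-0.001],"dr":[0,0,0],"gripper":0},{"delta_pos":[0,0,0],"dr":[0,0,0],"gripper":0},{"delta_pos":[0,0,0],"dr":[0,0,0],"gripper":0},{"delta_pos":[0,0,0],"dr":[0,0,0],"gripper":0},{"delta_pos":[0,0,0],"dr":[0,0,0],"gripper":0}])

```text
time: 7.25
ee_pos: [0.5978, 0.035, 0.0893]
eef_rot: [-180.0, -0.0, 94.5]
contact_force: [-0.2, 0.7, -0.0]
grip_width: 0.9
grip_force: 0.0
```

Emit:
servo_tool(moves=[{"delta_pos":[0,0,-0.02],"dr":[0,0,0],"gripper":0},{"delta_pos":[0,0,-0.04],"dr":[0,0,0],"gripper":0},{"delta_pos":[0,0,-0.04],"dr":[0,0,0],"gripper":0}])

```text
time: 7.55
ee_pos: [0.5969, 0.035, 0.1894]
eef_rot: [-179.8, -0.0, 94.5]
contact_force: [0.5, 0.1, 0.6]
grip_width: 0.997
grip_force: 0.0
```

Run:
```python
from plan import *
say()
plan((0.4545,0.016,0.175,92,0.045))
```

```text
7.55 [0.5969 0.035  0.1894] [-1.7984e+02 -2.0000e-02  9.4520e+01] F [0.5 0.1 0.6] w 0.997 g 0.0 j6 -8.7
-> (0.4545, 0.016, 0.175, 92, 0.045) 4 rows
   ([-0.002, -0.036, 0.004], [-0.001, -0.0, 0.011])
   ([-0.002, -0.036, 0.004], [-0.001, -0.0, 0.011])
   ([-0.003, -0.036, 0.003], [-0.0, -0.0, 0.011])
   ([-0.003, -0.035, 0.004], [-0.001, -0.0, 0.011])
```

Emit:
servo_tool(moves=[{"delta_pos":[-0.002,-0.036,0.004],"dr":[0,0,0.011],"gripper":0},{"delta_pos":[-0.002,-0.036,0.004],"dr":[0,0,0.011],"gripper":0},{"delta_pos":[-0.003,-0.036,0.003],"dr":[0,0,0.011],"gripper":0},{"delta_pos":[-0.003,-0.035,0.004],"dr":[0,0,0.011],"gripper":0},{"delta_pos":[0,0,0],"dr":[0,0,0],"gripper":0}])

```text
time: 8.05
ee_pos: [0.4512, 0.0162, 0.1726]
eef_rot: [-179.7, -0.0, 92.0]
contact_force: [0.6, 0.3, -0.3]
grip_width: 1.004
grip_force: 0.0
```

```bash
cat > look.py <<'E'
from plan import *
def look(name,lo,hi):
    say();s=robot.state();im=grab_frame("wrist");x,y=s["ee_pos"][:2]
    t=topview(im,s,0.122,x,y,0.16,2500);m=cv2.inRange(cv2.cvtColor(t,cv2.COLOR_RGB2HSV),lo,hi)
    n,l,st,c=cv2.connectedComponentsWithStats(m);i=1+st[1:,4].argmax()
    print("cap",x+.08-c[i][1]/2500,y+.08-c[i][0]/2500,"size mm",st[i,2:4]/2.5)
    b=topview(im,s,0.096,x,y,0.16,2500)
    cv2.imwrite(f"pics/{name}.png",np.hstack([b,t])[:,:,::-1])
E
python3 -c "
from look import *
look('yel',(20,120,60),(36,255,255))"
```

```text
8.05 [0.4512 0.0162 0.1726] [-1.7973e+02 -3.0000e-02  9.1980e+01] F [ 0.6  0.3 -0.3] w 1.004 g 0.0 j6 -9.9
cap 0.45571353612581494 0.016711397833254052 size mm [41.6 36.4]
```

View pics/yel.png

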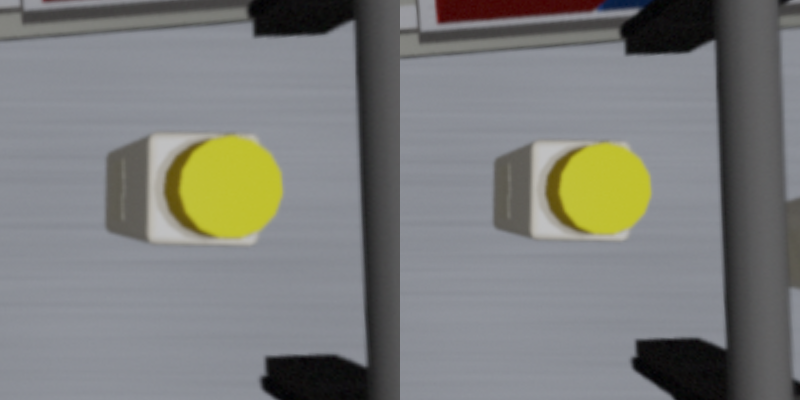

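Yellow's cap is centred at (605,188) and its body is square to the axes within about 1°. Tool-axis error is about 4 mm in x. Descending and gripping.

Emit:
servo_tool(moves=[{"delta_pos":[0,0.003,0.037],"dr":[0,0,0.05],"gripper":0},{"delta_pos":[0,0,0.037],"dr":[0,0,0],"gripper":0},{"delta_pos":[0,0,0.037],"dr":[0,0,0],"gripper":0},{"delta_pos":[0,0,0],"dr":[0,0,0],"gripper":1},{"delta_pos":[0,0,0],"dr":[0,0,0],"gripper":1}])

```text
time: 8.6
ee_pos: [0.4594, 0.0162, 0.0639]
eef_rot: [-180.0, -0.0, 89.2]
contact_force: [0.1, -0.7, 0.5]
grip_width: 0.897
grip_force: 0.0
```

Emit:
servo_tool(moves=[{"delta_pos":[0,0,0],"dr":[0,0,0],"gripper":1},{"delta_pos":[0,0,0],"dr":[0,0,0],"gripper":1},{"delta_pos":[0,0,0],"dr":[0,0,0],"gripper":1},{"delta_pos":[0,0,0],"dr":[0,0,0],"gripper":1},{"delta_pos":[0,0,0],"dr":[0,0,0],"gripper":1}])

```text
time: 9.1
ee_pos: [0.4594, 0.0161, 0.0644]
eef_rot: [179.9, 0.0, 89.1]
contact_force: [-1.1, 0.3, 4.8]
grip_width: 0.535
grip_force: 14.5
```

Emit:
servo_tool(moves=[{"delta_pos":[0,0,0],"dr":[0,0,0],"gripper":1},{"delta_pos":[0,0,0],"dr":[0,0,0],"gripper":1}])

```text
time: 9.3
ee_pos: [0.4591, 0.0161, 0.0642]
eef_rot: [180.0, 0.0, 89.1]
contact_force: [-2.7, -0.1, 6.0]
grip_width: 0.537
grip_force: 14.6
```

Run:
```python
from plan import *
say();p=robot.state()["ee_pos"]
plan((p[0],p[1],0.2,89,0.045),(0.614,-0.155,0.2,94.5,0.045),(0.614,-0.155,0.095,94.5,0.035))
```

```text
9.3 [0.4591 0.0161 0.0642] [1.7996e+02 1.0000e-02 8.9140e+01] F [-2.7 -0.1  6. ] w 0.537 g 14.6 j6 -7.0
-> (np.float64(0.4591281192668908), np.float64(0.01609497480322381), 0.2, 89, 0.045) 4 rows
   ([-0.0, 0.0, -0.034], [0.0, 0.0, 0.001])
   ([-0.0, 0.0, -0.034], [0.0, 0.0, 0.0])
   ([-0.0, 0.0, -0.034], [0.0, 0.0, 0.001])
   ([-0.0, 0.0, -0.034], [0.001, 0.0, 0.0])
-> (0.614, -0.155, 0.2, 94.5, 0.045) 6 rows
   ([-0.028, 0.026, 0.0], [-0.0, 0.0, -0.016])
   ([-0.029, 0.026, 0.0], [-0.0, 0.0, -0.016])
   ([-0.029, 0.025, 0.0], [-0.0, 0.0, -0.016])
   ([-0.029, 0.025, 0.0], [-0.0, 0.0, -0.016])
   ([-0.03, 0.025, 0.0], [-0.0, 0.0, -0.016])
   ([-0.03, 0.024, 0.0], [-0.0, 0.0, -0.016])
-> (0.614, -0.155, 0.095, 94.5, 0.035) 4 rows
   ([0.0, -0.0, 0.026], [-0.0, 0.0, 0.0])
   ([0.0, -0.0, 0.026], [-0.0, 0.0, 0.0])
   ([0.0, -0.0, 0.027], [-0.0, 0.0, 0.0])
   ([0.0, -0.0, 0.026], [-0.0, 0.0, 0.0])
```

Emit:
servo_tool(moves=[{"delta_pos":[0,0,-0.02],"dr":[0,0,0],"gripper":1},{"delta_pos":[0,0,-0.04],"dr":[0,0,0],"gripper":1},{"delta_pos":[0,0,-0.04],"dr":[0,0,0],"gripper":1},{"delta_pos":[0,0,-0.036],"dr":[0,0,0],"gripper":1}])

```text
time: 9.7
ee_pos: [0.4586, 0.0162, 0.201]
eef_rot: [180.0, -0.0, 89.1]
contact_force: [1.0, -0.7, -0.7]
grip_width: 0.534
grip_force: 14.6
```

Emit:
servo_tool(moves=[{"delta_pos":[-0.028,0.026,0],"dr":[0,0,-0.016],"gripper":1},{"delta_pos":[-0.029,0.026,0],"dr":[0,0,-0.016],"gripper":1},{"delta_pos":[-0.029,0.025,0],"dr":[0,0,-0.016],"gripper":1},{"delta_pos":[-0.029,0.025,0],"dr":[0,0,-0.016],"gripper":1},{"delta_pos":[-0.03,0.025,0],"dr":[0,0,-0.016],"gripper":1}])

```text
time: 10.2
ee_pos: [0.5889, -0.1278, 0.1989]
eef_rot: [-180.0, -0.0, 93.8]
contact_force: [-0.0, 0.1, -0.2]
grip_width: 0.534
grip_force: 14.6
```

Emit:
servo_tool(moves=[{"delta_pos":[-0.03,0.024,0],"dr":[0,0,-0.016],"gripper":1},{"delta_pos":[0,0,0],"dr":[0,0,0],"gripper":1}])

```text
time: 10.4
ee_pos: [0.6157, -0.1587, 0.1978]
eef_rot: [-180.0, 0.0, 94.5]
contact_force: [0.0, -0.2, -1.4]
grip_width: 0.532
grip_force: 14.8
```

Run:
```python
from plan import *
say();s=robot.state();im=grab_frame("wrist")
t=topview(im,s,0.079,0.61,-0.11,0.3,2000)
h=cv2.cvtColor(t,cv2.COLOR_RGB2HSV)
cv2.imwrite("pics/w4.png",t[:,:,::-1])
for n,lo,hi in (("yel",(20,120,60),(36,255,255)),("blu",(100,120,40),(125,255,255))):
    m=cv2.inRange(h,lo,hi);k,l,st,c=cv2.connectedComponentsWithStats(m);i=1+st[1:,4].argmax()
    b=st[i];print(n,"x",.76-(b[1]+b[3])/2000,.76-b[1]/2000,"y",.04-(b[0]+b[2])/2000,.04-b[0]/2000,b[4])
plan((0.614,-0.155,0.098,94.5,0.035))
```

```text
10.4 [ 0.6157 -0.1587  0.1978] [-1.7996e+02  5.0000e-02  9.4490e+01] F [ 0.  -0.2 -1.4] w 0.532 g 14.8 j6 -26.0
yel x 0.5665 0.6615 y -0.20199999999999999 -0.10399999999999998 20557
blu x 0.5595 0.6545 y -0.10899999999999999 -0.013499999999999998 31720
-> (0.614, -0.155, 0.098, 94.5, 0.035) 3 rows
   ([0.001, -0.0, 0.033], [-0.001, -0.0, 0.0])
   ([0.0, -0.0, 0.033], [-0.001, -0.0, 0.0])
   ([0.001, -0.0, 0.034], [-0.0, -0.001, 0.0])
```

View pics/w4.png

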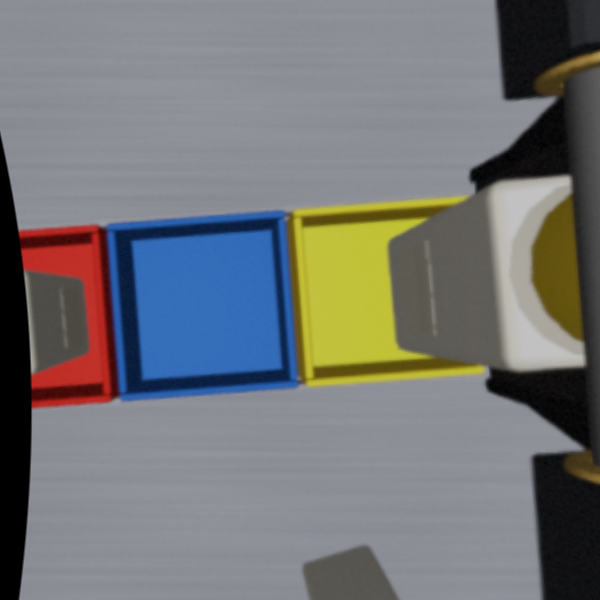

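The yellow bin's centre comes out at about (0.6135, -0.1535) and blue's at (203,306), which is (0.607, -0.0615). The red bottle is standing in its bin. Lowering.

Emit:
servo_tool(moves=[{"delta_pos":[0.004,-0.002,0.03],"dr":[0,0,0],"gripper":1},{"delta_pos":[0,0,0.03],"dr":[0,0,0],"gripper":1},{"delta_pos":[0,0,0.028],"dr":[0,0,0],"gripper":1},{"delta_pos":[0,0,0.012],"dr":[0,0,0],"gripper":1},{"delta_pos":[0,0,0.002],"dr":[0,0,0],"gripper":1}])

```text
time: 10.95
ee_pos: [0.61, -0.15, 0.0955]
eef_rot: [-179.8, -0.1, 94.7]
contact_force: [0.4, 0.4, -1.7]
grip_width: 0.532
grip_force: 14.8
```

Emit:
servo_tool(moves=[{"delta_pos":[0,0,0.001],"dr":[0,0,0],"gripper":1},{"delta_pos":[0,0,0],"dr":[0,0,0],"gripper":1}])

```text
time: 11.15
ee_pos: [0.613, -0.1515, 0.0984]
eef_rot: [179.9, 0.1, 94.6]
contact_force: [-0.2, 0.9, -1.4]
grip_width: 0.535
grip_force: 14.8
```

Emit:
servo_tool(moves=[{"delta_pos":[0,0,0.001],"dr":[0,0,0],"gripper":1},{"delta_pos":[0,0,0],"dr":[0,0,0],"gripper":1}])

```text
time: 11.35
ee_pos: [0.6125, -0.1515, 0.0967]
eef_rot: [179.9, 0.0, 94.6]
contact_force: [-0.3, -0.2, -2.4]
grip_width: 0.534
grip_force: 14.8
```

Emit:
servo_tool(moves=[{"delta_pos":[0,0,0.002],"dr":[0,0,0],"gripper":1},{"delta_pos":[0,0,0],"dr":[0,0,0],"gripper":1}])

```text
time: 11.55
ee_pos: [0.6118, -0.1512, 0.0935]
eef_rot: [-180.0, -0.0, 94.6]
contact_force: [-0.2, -0.2, -1.0]
grip_width: 0.535
grip_force: 14.8
```

Emit:
servo_tool(moves=[{"delta_pos":[0,0,0.001],"dr":[0,0,0],"gripper":1},{"delta_pos":[0,0,0],"dr":[0,0,0],"gripper":1}])

```text
time: 11.75
ee_pos: [0.6118, -0.1513, 0.0924]
eef_rot: [-180.0, -0.0, 94.6]
contact_force: [-0.2, -0.4, -1.7]
grip_width: 0.532
grip_force: 14.8
```

Emit:
servo_tool(moves=[{"delta_pos":[0,0,0.001],"dr":[0,0,0],"gripper":1},{"delta_pos":[0,0,0],"dr":[0,0,0],"gripper":1}])

```text
time: 11.95
ee_pos: [0.612, -0.1515, 0.0923]
eef_rot: [180.0, 0.0, 94.6]
contact_force: [-2.5, 0.6, 3.7]
grip_width: 0.535
grip_force: 14.8
```

Contact at z = 0.092, as expected. Releasing and heading for the blue bottle.

Emit:
servo_tool(moves=[{"delta_pos":[0,0,0],"dr":[0,0,0],"gripper":0},{"delta_pos":[0,0,0],"dr":[0,0,0],"gripper":0},{"delta_pos":[0,0,0],"dr":[0,0,0],"gripper":0},{"delta_pos":[0,0,0],"dr":[0,0,0],"gripper":0},{"delta_pos":[0,0,0],"dr":[0,0,0],"gripper":0}])

```text
time: 12.45
ee_pos: [0.6118, -0.1512, 0.0914]
eef_rot: [-180.0, -0.0, 94.6]
contact_force: [-0.5, 0.3, 0.4]
grip_width: 0.9
grip_force: 0.0
```

Emit:
servo_tool(moves=[{"delta_pos":[0,0,-0.02],"dr":[0,0,0],"gripper":0},{"delta_pos":[0,0,-0.04],"dr":[0,0,0],"gripper":0},{"delta_pos":[0,0,-0.04],"dr":[0,0,0],"gripper":0},{"delta_pos":[0,-0.045,0],"dr":[0,0,0],"gripper":0},{"delta_pos":[0,-0.045,0.005],"dr":[0,0,0],"gripper":0}])

```text
time: 12.95
ee_pos: [0.5234, -0.1593, 0.1894]
eef_rot: [179.7, 0.2, 94.7]
contact_force: [-0.5, -1.2, -0.8]
grip_width: 1.001
grip_force: 0.0
```

Emit:
servo_tool(moves=[{"delta_pos":[0.005,-0.045,0.005],"dr":[0,0,0],"gripper":0},{"delta_pos":[0.01,-0.042,0.005],"dr":[0,0,0],"gripper":0},{"delta_pos":[0,0,0],"dr":[0,0,0],"gripper":0}])

```text
time: 13.25
ee_pos: [0.4282, -0.1484, 0.1735]
eef_rot: [-179.6, -0.2, 94.6]
contact_force: [0.4, 0.5, 0.2]
grip_width: 0.999
grip_force: 0.0
```

```bash
python3 -c "
from look import *
look('blu',(100,120,40),(125,255,255))"
```

```text
13.25 [ 0.4282 -0.1484  0.1735] [-179.64   -0.2    94.58] F [0.4 0.5 0.2] w 0.999 g 0.0 j6 -33.7
cap 0.42795410220545405 -0.14620909779082691 size mm [40.8 36.4]
```

View pics/blu.png

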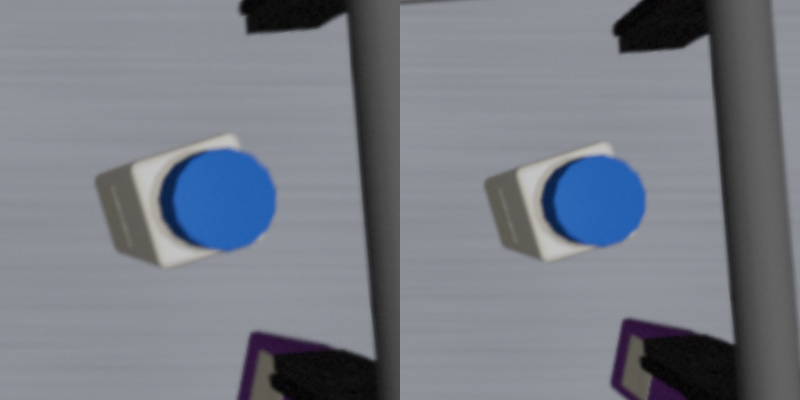

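The white blue-capped bottle is at (595,200) with its sides at about 17°. The purple look-alike sits lower right and must be left alone, so I'll grip at tool yaw 107°, which leaves it clear of the fingers and below the gripper body.

Emit:
servo_tool(moves=[{"delta_pos":[0.002,-0.005,0.01],"dr":[0,0,-0.11],"gripper":0},{"delta_pos":[0,0,0.01],"dr":[0,0,-0.107],"gripper":0},{"delta_pos":[0,0,0.0],"dr":[0,0,0],"gripper":0}])

```text
time: 13.6
ee_pos: [0.4295, -0.149, 0.1561]
eef_rot: [-180.0, -0.0, 107.1]
contact_force: [0.0, 0.3, 0.0]
grip_width: 1.001
grip_force: 0.0
```

```bash
python3 -c "
from look import *
look('blu2',(100,120,40),(125,255,255));plan((0.428,-0.146,0.065,107))"
```

```text
13.6 [ 0.4295 -0.149   0.1561] [-1.7998e+02 -3.0000e-02  1.0714e+02] F [0.  0.3 0. ] w 1.001 g 0.0 j6 -46.2
cap 0.42669786596486237 -0.14575303429629227 size mm [41.2 36.4]
-> (0.428, -0.146, 0.065, 107) 3 rows
   ([0.001, -0.0, 0.031], [0.0, -0.0, -0.0])
   ([0.001, -0.0, 0.03], [0.0, -0.0, -0.0])
   ([0.002, -0.001, 0.031], [0.0, -0.0, -0.001])
```

Emit:
servo_tool(moves=[{"delta_pos":[0.003,-0.001,0.03],"dr":[0,0,0],"gripper":0},{"delta_pos":[0.001,0,0.03],"dr":[0,0,0],"gripper":0},{"delta_pos":[0,0,0.031],"dr":[0,0,0],"gripper":0},{"delta_pos":[0,0,0],"dr":[0,0,0],"gripper":1},{"delta_pos":[0,0,0],"dr":[0,0,0],"gripper":1}])

```text
time: 14.15
ee_pos: [0.4275, -0.1457, 0.0662]
eef_rot: [-180.0, -0.0, 107.0]
contact_force: [1.1, -0.5, 0.6]
grip_width: 0.895
grip_force: 0.0
```

Emit:
servo_tool(moves=[{"delta_pos":[0,0,0],"dr":[0,0,0],"gripper":1},{"delta_pos":[0,0,0],"dr":[0,0,0],"gripper":1},{"delta_pos":[0,0,0],"dr":[0,0,0],"gripper":1},{"delta_pos":[0,0,0],"dr":[0,0,0],"gripper":1},{"delta_pos":[0,0,0],"dr":[0,0,0],"gripper":1}])

```text
time: 14.65
ee_pos: [0.4274, -0.1458, 0.0663]
eef_rot: [180.0, 0.1, 107.1]
contact_force: [-0.6, -0.2, 4.4]
grip_width: 0.532
grip_force: 14.8
```

Emit:
servo_tool(moves=[{"delta_pos":[0,0,0],"dr":[0,0,0],"gripper":1},{"delta_pos":[0,0,0],"dr":[0,0,0],"gripper":1}])

```text
time: 14.85
ee_pos: [0.4274, -0.1458, 0.0663]
eef_rot: [180.0, 0.1, 107.1]
contact_force: [-2.0, 0.2, 6.1]
grip_width: 0.535
grip_force: 14.8
```

Run:
```python
from plan import *
say();p=robot.state()["ee_pos"]
plan((p[0],p[1],0.225,107,0.045),(0.607,-0.0615,0.225,94.5,0.045),(0.607,-0.0615,0.096,94.5,0.035))
```

```text
14.85 [ 0.4274 -0.1458  0.0663] [1.7997e+02 5.0000e-02 1.0707e+02] F [-2.   0.2  6.1] w 0.535 g 14.8 j6 -45.9
-> (np.float64(0.4273597388091153), np.float64(-0.14584645772275626), 0.225, 107, 0.045) 4 rows
   ([-0.0, 0.0, -0.04], [0.0, 0.0, 0.0])
   ([-0.0, 0.0, -0.04], [0.0, 0.0, 0.0])
   ([-0.0, 0.0, -0.039], [0.0, 0.0, 0.001])
   ([-0.0, 0.0, -0.04], [0.001, 0.001, 0.0])
-> (0.607, -0.0615, 0.225, 94.5, 0.045) 5 rows
   ([0.006, 0.039, 0.0], [-0.0, -0.0, 0.044])
   ([0.007, 0.039, 0.0], [-0.0, -0.0, 0.044])
   ([0.009, 0.039, 0.0], [-0.0, -0.0, 0.043])
   ([0.011, 0.038, 0.0], [-0.0, -0.0, 0.044])
   ([0.012, 0.038, 0.0], [-0.0, -0.0, 0.043])
-> (0.607, -0.0615, 0.096, 94.5, 0.035) 4 rows
   ([-0.0, 0.0, 0.032], [-0.0, -0.0, 0.0])
   ([-0.0, 0.0, 0.032], [-0.0, -0.0, 0.0])
   ([-0.0, 0.0, 0.033], [-0.0, -0.0, 0.0])
   ([-0.0, 0.0, 0.032], [-0.0, -0.0, 0.0])
```

Emit:
servo_tool(moves=[{"delta_pos":[0,0,-0.02],"dr":[0,0,0],"gripper":1},{"delta_pos":[0,0,-0.045],"dr":[0,0,0],"gripper":1},{"delta_pos":[0,0,-0.045],"dr":[0,0,0],"gripper":1},{"delta_pos":[0,0,-0.045],"dr":[0,0,0],"gripper":1},{"delta_pos":[0,0,-0.01],"dr":[0,0,0],"gripper":1}])

```text
time: 15.35
ee_pos: [0.4294, -0.1467, 0.2361]
eef_rot: [179.6, 0.4, 107.1]
contact_force: [-0.1, -0.6, -1.7]
grip_width: 0.531
grip_force: 14.9
```

Emit:
servo_tool(moves=[{"delta_pos":[0.006,0.039,0],"dr":[0,0,0.044],"gripper":1},{"delta_pos":[0.007,0.039,0],"dr":[0,0,0.044],"gripper":1},{"delta_pos":[0.009,0.039,0],"dr":[0,0,0.043],"gripper":1},{"delta_pos":[0.011,0.038,0],"dr":[0,0,0.044],"gripper":1},{"delta_pos":[0.012,0.038,0],"dr":[0,0,0.043],"gripper":1}])

```text
time: 15.85
ee_pos: [0.6071, -0.0599, 0.2284]
eef_rot: [-179.8, -0.0, 94.5]
contact_force: [0.6, -0.5, -1.4]
grip_width: 0.53
grip_force: 14.9
```

Emit:
servo_tool(moves=[{"delta_pos":[0,0,0],"dr":[0,0,0],"gripper":1},{"delta_pos":[0,0,0],"dr":[0,0,0],"gripper":1}])

```text
time: 16.05
ee_pos: [0.6058, -0.0604, 0.2279]
eef_rot: [-179.8, -0.1, 94.7]
contact_force: [-0.4, -0.2, -1.4]
grip_width: 0.529
grip_force: 15.0
```

Emit:
servo_tool(moves=[{"delta_pos":[-0.001,0.001,0.03],"dr":[0,0,0],"gripper":1},{"delta_pos":[0,0,0.035],"dr":[0,0,0],"gripper":1},{"delta_pos":[0,0,0.035],"dr":[0,0,0],"gripper":1},{"delta_pos":[0,0,0.022],"dr":[0,0,0],"gripper":1},{"delta_pos":[0,0,0.007],"dr":[0,0,0],"gripper":1}])

```text
time: 16.55
ee_pos: [0.6039, -0.0621, 0.0978]
eef_rot: [-179.6, -0.1, 94.5]
contact_force: [0.2, 0.5, -2.5]
grip_width: 0.531
grip_force: 15.0
```

Emit:
servo_tool(moves=[{"delta_pos":[0,0,0],"dr":[0,0,0],"gripper":1},{"delta_pos":[0,0,0.001],"dr":[0,0,0],"gripper":1},{"delta_pos":[0,0,0],"dr":[0,0,0],"gripper":1}])

```text
time: 16.85
ee_pos: [0.6088, -0.0624, 0.1026]
eef_rot: [179.8, 0.1, 94.6]
contact_force: [0.3, -0.2, -1.8]
grip_width: 0.532
grip_force: 15.0
```

Emit:
servo_tool(moves=[{"delta_pos":[0,0,0.001],"dr":[0,0,0],"gripper":1},{"delta_pos":[0,0,0],"dr":[0,0,0],"gripper":1}])

```text
time: 17.05
ee_pos: [0.6082, -0.0621, 0.1004]
eef_rot: [179.9, 0.0, 94.6]
contact_force: [0.2, 0.6, -1.8]
grip_width: 0.53
grip_force: 15.0
```

Emit:
servo_tool(moves=[{"delta_pos":[0,0,0.002],"dr":[0,0,0],"gripper":1},{"delta_pos":[0,0,0.001],"dr":[0,0,0],"gripper":1},{"delta_pos":[0,0,0],"dr":[0,0,0],"gripper":1}])

```text
time: 17.35
ee_pos: [0.6074, -0.0619, 0.0962]
eef_rot: [-180.0, -0.0, 94.6]
contact_force: [-1.0, -0.6, -2.2]
grip_width: 0.524
grip_force: 15.0
```

Emit:
servo_tool(moves=[{"delta_pos":[0,0,0.001],"dr":[0,0,0],"gripper":1},{"delta_pos":[0,0,0],"dr":[0,0,0],"gripper":1}])

```text
time: 17.55
ee_pos: [0.6076, -0.0619, 0.0953]
eef_rot: [-180.0, -0.0, 94.6]
contact_force: [-0.4, 0.4, -1.4]
grip_width: 0.526
grip_force: 15.0
```

Emit:
servo_tool(moves=[{"delta_pos":[0,0,0.001],"dr":[0,0,0],"gripper":1},{"delta_pos":[0,0,0],"dr":[0,0,0],"gripper":1}])

```text
time: 17.75
ee_pos: [0.6077, -0.062, 0.0946]
eef_rot: [180.0, 0.0, 94.6]
contact_force: [0.3, -0.1, -1.8]
grip_width: 0.529
grip_force: 15.0
```

Emit:
servo_tool(moves=[{"delta_pos":[0,0,0.001],"dr":[0,0,0],"gripper":1},{"delta_pos":[0,0,0],"dr":[0,0,0],"gripper":1}])

```text
time: 17.95
ee_pos: [0.6078, -0.0619, 0.0945]
eef_rot: [180.0, 0.0, 94.6]
contact_force: [-2.8, 2.0, 4.8]
grip_width: 0.526
grip_force: 15.0
```

Blue is down. Releasing, lifting, and moving behind the handle with the fingers shut, to push along the slide.

Emit:
servo_tool(moves=[{"delta_pos":[0,0,0],"dr":[0,0,0],"gripper":0},{"delta_pos":[0,0,0],"dr":[0,0,0],"gripper":0},{"delta_pos":[0,0,0],"dr":[0,0,0],"gripper":0},{"delta_pos":[0,0,0],"dr":[0,0,0],"gripper":0},{"delta_pos":[0,0,0],"dr":[0,0,0],"gripper":0}])

```text
time: 18.45
ee_pos: [0.6076, -0.062, 0.0934]
eef_rot: [-180.0, -0.0, 94.6]
contact_force: [-0.2, 0.3, -0.1]
grip_width: 0.894
grip_force: 0.0
```

Emit:
servo_tool(moves=[{"delta_pos":[0,0,-0.02],"dr":[0,0,0],"gripper":0},{"delta_pos":[0,0,-0.045],"dr":[0,0,0],"gripper":0},{"delta_pos":[0,0,-0.045],"dr":[0,0,0],"gripper":0},{"delta_pos":[-0.03,0,0],"dr":[0,0,0],"gripper":0.5},{"delta_pos":[-0.045,0,0],"dr":[0,0,0],"gripper":1}])

```text
time: 18.95
ee_pos: [0.6153, -0.1358, 0.2066]
eef_rot: [179.7, 0.1, 94.8]
contact_force: [0.7, 0.7, -0.5]
grip_width: 0.887
grip_force: 0.0
```

Emit:
servo_tool(moves=[{"delta_pos":[-0.045,0,0],"dr":[0,0,0],"gripper":1},{"delta_pos":[-0.045,0,0],"dr":[0,0,0],"gripper":1},{"delta_pos":[-0.045,0,0],"dr":[0,0,0],"gripper":1},{"delta_pos":[-0.02,0,0],"dr":[0,0,0],"gripper":1},{"delta_pos":[0,0,0],"dr":[0,0,0],"gripper":1}])

```text
time: 19.45
ee_pos: [0.6255, -0.2942, 0.203]
eef_rot: [-180.0, 0.0, 94.4]
contact_force: [-0.4, 0.2, 0.1]
grip_width: 0.446
grip_force: 0.0
```

Run:
```python
from plan import *
say();s=robot.state();im=grab_frame("wrist")
t=topview(im,s,0.115,0.6,-0.18,0.3,2000)
cv2.imwrite("pics/w5.png",t[:,:,::-1])
```

```text
19.45 [ 0.6255 -0.2942  0.203 ] [-1.7997e+02  1.0000e-02  9.4370e+01] F [-0.4  0.2  0.1] w 0.446 g 0.0 j6 -36.1
```

View pics/w5.png

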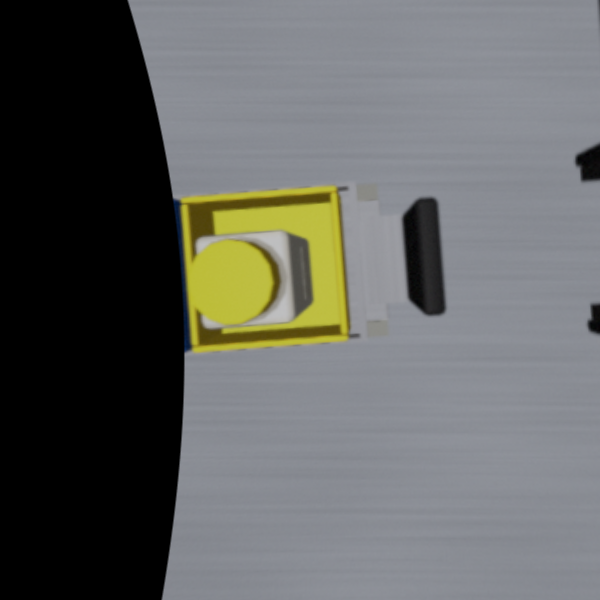

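The handle's top strip is at (431,256), so its grip line is at (0.622, -0.2455), 48 mm ahead of the tool on the slide line. Yellow stands upright in its bin. Descending, then pushing gently.

Emit:
servo_tool(moves=[{"delta_pos":[0,0,0.03],"dr":[0,0,0],"gripper":1},{"delta_pos":[0,0,0.03],"dr":[0,0,0],"gripper":1},{"delta_pos":[0,0,0.03],"dr":[0,0,0],"gripper":1},{"delta_pos":[0,0,0.025],"dr":[0,0,0],"gripper":1},{"delta_pos":[0,0,0.013],"dr":[0,0,0],"gripper":1}])

```text
time: 20.0
ee_pos: [0.6248, -0.288, 0.0726]
eef_rot: [-179.8, -0.2, 94.7]
contact_force: [-0.5, 1.2, -1.5]
grip_width: 0.02
grip_force: 0.0
```

Emit:
servo_tool(moves=[{"delta_pos":[0.008,0,0],"dr":[0,0,0],"gripper":1},{"delta_pos":[0.007,0,0],"dr":[0,0,0],"gripper":1},{"delta_pos":[0.004,0,0],"dr":[0,0,0],"gripper":1},{"delta_pos":[0.003,0,0],"dr":[0,0,0],"gripper":1},{"delta_pos":[0.003,0,0],"dr":[0,0,0],"gripper":1}])

```text
time: 20.5
ee_pos: [0.6248, -0.2663, 0.077]
eef_rot: [179.9, 0.1, 94.6]
contact_force: [1.1, -0.3, -0.1]
grip_width: 0.006
grip_force: 0.0
```

Emit:
servo_tool(moves=[{"delta_pos":[0.003,0,0],"dr":[0,0,0],"gripper":1},{"delta_pos":[0.003,0,0],"dr":[0,0,0],"gripper":1},{"delta_pos":[0.003,0,0],"dr":[0,0,0],"gripper":1},{"delta_pos":[0.003,0,0],"dr":[0,0,0],"gripper":1},{"delta_pos":[0.003,0,0],"dr":[0,0,0],"gripper":1}])

```text
time: 21.0
ee_pos: [0.6231, -0.2516, 0.0758]
eef_rot: [180.0, 0.0, 94.6]
contact_force: [0.7, -2.5, 1.7]
grip_width: 0.006
grip_force: 1.3
```

Contact at 2.5 N and moving. Continuing at about 50 mm/s.

Emit:
servo_tool(moves=[{"delta_pos":[0.004,0,0],"dr":[0,0,0],"gripper":1},{"delta_pos":[0.005,0,0],"dr":[0,0,0],"gripper":1},{"delta_pos":[0.005,0,0],"dr":[0,0,0],"gripper":1},{"delta_pos":[0.005,0,0],"dr":[0,0,0],"gripper":1},{"delta_pos":[0.005,0,0],"dr":[0,0,0],"gripper":1}])

```text
time: 21.5
ee_pos: [0.621, -0.2269, 0.0755]
eef_rot: [180.0, -0.0, 94.6]
contact_force: [1.4, -2.5, 1.6]
grip_width: 0.001
grip_force: 1.4
```

Emit:
servo_tool(moves=[{"delta_pos":[0.005,0,0],"dr":[0,0,0],"gripper":1},{"delta_pos":[0.005,0,0],"dr":[0,0,0],"gripper":1},{"delta_pos":[0.005,0,0],"dr":[0,0,0],"gripper":1},{"delta_pos":[0.005,0,0],"dr":[0,0,0],"gripper":1},{"delta_pos":[0.005,0,0],"dr":[0,0,0],"gripper":1}])

```text
time: 22.0
ee_pos: [0.6189, -0.2021, 0.0755]
eef_rot: [180.0, -0.0, 94.6]
contact_force: [2.7, -2.6, -0.0]
grip_width: 0.007
grip_force: 1.4
```

Emit:
servo_tool(moves=[{"delta_pos":[0.005,0,0],"dr":[0,0,0],"gripper":1},{"delta_pos":[0.005,0,0],"dr":[0,0,0],"gripper":1},{"delta_pos":[0.005,0,0],"dr":[0,0,0],"gripper":1},{"delta_pos":[0.005,0,0],"dr":[0,0,0],"gripper":1},{"delta_pos":[0.005,0,0],"dr":[0,0,0],"gripper":1}])

```text
time: 22.5
ee_pos: [0.6168, -0.1772, 0.0755]
eef_rot: [-180.0, -0.0, 94.6]
contact_force: [2.3, -2.2, -0.2]
grip_width: 0.008
grip_force: 1.4
```

Emit:
servo_tool(moves=[{"delta_pos":[0.005,0,0],"dr":[0,0,0],"gripper":1},{"delta_pos":[0.005,0,0],"dr":[0,0,0],"gripper":1},{"delta_pos":[0.004,0,0],"dr":[0,0,0],"gripper":1},{"delta_pos":[0.003,0,0],"dr":[0,0,0],"gripper":1},{"delta_pos":[0.003,0,0],"dr":[0,0,0],"gripper":1}])

```text
time: 23.0
ee_pos: [0.6152, -0.1574, 0.0755]
eef_rot: [-180.0, 0.0, 94.6]
contact_force: [2.0, -2.7, -0.5]
grip_width: 0.006
grip_force: 1.3
```

Emit:
servo_tool(moves=[{"delta_pos":[0.003,0,0],"dr":[0,0,0],"gripper":1},{"delta_pos":[0.003,0,0],"dr":[0,0,0],"gripper":1},{"delta_pos":[0.003,0,0],"dr":[0,0,0],"gripper":1},{"delta_pos":[0.003,0,0],"dr":[0,0,0],"gripper":1},{"delta_pos":[0.003,0,0],"dr":[0,0,0],"gripper":1}])

```text
time: 23.5
ee_pos: [0.614, -0.1425, 0.0754]
eef_rot: [-180.0, -0.0, 94.6]
contact_force: [2.0, -2.6, -0.2]
grip_width: 0.006
grip_force: 1.3
```

Emit:
servo_tool(moves=[{"delta_pos":[0.002,0,0],"dr":[0,0,0],"gripper":1},{"delta_pos":[0.002,0,0],"dr":[0,0,0],"gripper":1},{"delta_pos":[0.002,0,0],"dr":[0,0,0],"gripper":1}])

```text
time: 23.8
ee_pos: [0.6136, -0.1366, 0.0755]
eef_rot: [-180.0, -0.0, 94.6]
contact_force: [1.0, -1.7, -2.3]
grip_width: 0.005
grip_force: 1.3
```

Emit:
servo_tool(moves=[{"delta_pos":[0.002,0,0],"dr":[0,0,0],"gripper":1},{"delta_pos":[0,0,0],"dr":[0,0,0],"gripper":1}])

```text
time: 24.0
ee_pos: [0.6133, -0.1342, 0.0754]
eef_rot: [-180.0, -0.0, 94.6]
contact_force: [0.4, -1.0, -0.0]
grip_width: 0.006
grip_force: 0.4
```

Emit:
servo_tool(moves=[{"delta_pos":[0.002,0,0],"dr":[0,0,0],"gripper":1},{"delta_pos":[0.001,0,0],"dr":[0,0,0],"gripper":1}])

```text
time: 24.2
ee_pos: [0.6133, -0.1339, 0.0756]
eef_rot: [180.0, 0.2, 94.6]
contact_force: [1.4, -11.8, -3.1]
grip_width: 0.006
grip_force: 6.1
```

Emit:
servo_tool(moves=[{"delta_pos":[0.001,0,0],"dr":[0,0,0],"gripper":1},{"delta_pos":[0,0,0],"dr":[0,0,0],"gripper":1}])

```text
time: 24.4
ee_pos: [0.6133, -0.1339, 0.0756]
eef_rot: [180.0, 0.3, 94.6]
contact_force: [1.2, -13.1, -4.3]
grip_width: 0.005
grip_force: 6.4
```

It's stalled against the stop: 13 N, no movement, within 2 mm of the predicted home position. Backing off and verifying numerically, since the ten picture views are used up.

Emit:
servo_tool(moves=[{"delta_pos":[-0.005,0,0],"dr":[0,0,0],"gripper":1},{"delta_pos":[-0.02,0,0],"dr":[0,0,0],"gripper":1},{"delta_pos":[-0.03,0,0],"dr":[0,0,0],"gripper":1},{"delta_pos":[0,0,-0.04],"dr":[0,0,0],"gripper":1},{"delta_pos":[0,0,-0.04],"dr":[0,0,0],"gripper":1}])

```text
time: 24.9
ee_pos: [0.6159, -0.1867, 0.1542]
eef_rot: [-179.7, -0.2, 94.5]
contact_force: [0.2, 0.6, 0.9]
grip_width: 0.007
grip_force: 0.0
```

Emit:
servo_tool(moves=[{"delta_pos":[-0.04,0,-0.02],"dr":[0,0,0],"gripper":1},{"delta_pos":[-0.04,0,0],"dr":[0,0,0],"gripper":1},{"delta_pos":[0,0,0],"dr":[0,0,0],"gripper":1}])

```text
time: 25.2
ee_pos: [0.6241, -0.2711, 0.1771]
eef_rot: [179.9, 0.2, 94.4]
contact_force: [-1.0, 0.2, -1.0]
grip_width: 0.006
grip_force: 0.0
```

Run:
```python
from plan import *
say();
for n in("scene","side"):grab_frame(n)
for t in ["bottle_yellow_mid","bottle_blue_mid","bottle_red_mid","bin_yellow_in","bin_blue_in","bin_red_in","shuttle_tray","shuttle_handle","jug","dish","glove_box"]:
    A=place_of(t,"scene");B=place_of(t,"side")
    for a in A[:2]:
        for b in B[:2]:
            p,e=tri(np.array(a["xy"])*[512,384],np.array(b["xy"])*[512,384])
            if e<.02 and b["conf"]>.3 and a["conf"]>.3:print(t,p.round(3),round(e,3),round(a["conf"],2),round(b["conf"],2))
c=np.array([.6065,-.062]);d=np.array([-.078,.997])
for k,o in(("red",.094),("blue",0),("yel",-.094),("handle",-.185)):print(k,"expected",(c+d*(o+.13)).round(3))
```

```text
25.2 [ 0.6241 -0.2711  0.1771] [179.88   0.18  94.36] F [-1.   0.2 -1. ] w 0.006 g 0.0 j6 -34.4
bottle_yellow_mid [ 0.596 -0.033  0.082] 0.009 0.65 0.73
bottle_blue_mid [ 0.326 -0.231  0.067] 0.014 0.97 0.79
bottle_blue_mid [0.594 0.066 0.093] 0.01 0.9 0.6
bottle_red_mid [0.616 0.178 0.063] 0.008 0.67 0.93
bottle_red_mid [0.597 0.165 0.088] 0.006 0.57 0.93
bin_yellow_in [ 0.581 -0.044  0.072] 0.019 0.58 0.69
bin_yellow_in [ 0.61  -0.028  0.034] 0.003 0.56 0.69
bin_blue_in [0.593 0.072 0.023] 0.002 0.88 0.72
bin_blue_in [0.571 0.046 0.061] 0.0 0.36 0.72
bin_red_in [0.584 0.167 0.023] 0.004 0.94 0.88
shuttle_tray [0.6   0.069 0.029] 0.003 0.77 0.63
shuttle_handle [ 0.623 -0.118  0.107] 0.009 0.58 0.73
jug [ 0.349 -0.421 -0.014] 0.005 0.75 0.79
dish [0.61  0.367 0.004] 0.005 0.87 0.82
red expected [0.589 0.161]
blue expected [0.596 0.068]
yel expected [ 0.604 -0.026]
handle expected [ 0.611 -0.117]
```

Each bottle is in its matching bin at upright height, about 0.088 expected mid-height. The shuttle is home with 130 mm of travel, and the purple look-alike hasn't moved. Handing in.

```bash
python3 -c "
from station import *
print(sign_off())"
```

```text
the job is handed in; nothing more can be done
None
```

The job is handed in at about 26 s of the 67 s: all three bottles stand upright in the bins of their cap colours, and the loaded shuttle is home against the green stop and released. I checked the end state only from measured positions, as the ten picture views were used up.

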